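# Clamp a pump housing in a quick-action cam vise by feel

## Robot

A 7-joint arm with a two-finger parallel gripper is mounted at the origin on the work surface. World frame = base frame: x ahead of the robot, y to its left, z up, the work surface at z = 0. Lengths are in m, angles in rad, forces in N, time in s.
With the tool pointing down it reaches from about 0.425 to 0.875 m from the base axis. Payload 4.7 kg.
Tool frame: the origin (TCP) lies at the very end of the fingers, on their centre line; the grasp point (between the pads) lies 19 mm behind it (r.hold_point_z is the z of the grasp point in the tool frame, in m); z points along the fingers, y is the direction in which the jaws open and shut (so a half turn about z gives the same grasp; the last joint's range is limited). The gripper opens to 87 mm and grips with 3 to 60 N. Pads are 19 mm wide; open, the fingers measure 117 mm over their backs; the gripper's body (75 mm by 190 mm) begins 51 mm behind the grasp point.
Start: joints at [1.125, 0.321, -0.07, 1.45, 0.023, 1.371, -0.057], TCP at [0.288, -0.583, 0.223] pointing down, gripper open.
Joint ranges: [-2.86, 2.86], [-0.3, 2.09], [-1.38, 1.24], [0.06, 2.45], [-1.56, 4.7], [0.09, 2.05], [-2.69, 2.69]. Speed limits (rad/s): [2.57, 2.57, 3.14, 3.14, 3.14, 3.14, 3.14].

## Interface

Orientations are given as a 3x3 rotation matrix whose columns are the frame's x, y, z axes.
In Python, from station import status, vision, r gives the robot as it stands. The module is installed in compiled form; this text tells all that it offers.
- The arm moves only by the shell command python3 -m handwheel 'ROWS'. ROWS is JSON, a list of rows, each a list of 5 numbers: the gripper's target within -1 to 1 (shut at 1, half-way at 0, fully open at -1), then the shift along the tool's x, y, z in m, then the turn about the tool's z in rad. A call has 1 to 5 rows; each row shifts and turns the commanded pose from where the row before left it, along the tool's axes as they then stand; what a row does not reach is not made up. A row lasts 1/12 s, in which the tool goes at most 41.7 mm and 7.16 degrees, less where a joint would pass 70% of its speed; a pose out of reach is approached as far as the arm can. A call is refused whole if a number of a shift passes 0.0417 or a number of a turn 0.125, either way. A call with a gripper value outside its range is refused whole. The fingers move at their own pace and stop on an object; the grip force is fixed at half the most. Time passes only in rows, so rows that do not move let the fingers close. It gives the time, the measured TCP pose, the force and the opening at its end, in the units of the state.
- status.get_state(): the state, without advancing time (a new reading comes with each control period).
- vision.snapshot(name): name is "side" or "top" or "wrist"; returns a dict with "pixels" (400x640x3 uint8, red, green, blue), "z_map" (400x640 float32, m along the optical axis (not along the pixel's ray), 0 where there is no reading), "intrinsics" (3x3 intrinsics, pixels), "rvec" (rotation vector, rad) and "tvec" (3), from world to camera coordinates, as OpenCV has them. Camera axes: x right, y down, z forward; pixel columns grow to the right and rows downward; lengths in m; the calibration is good to about 2 mm. A picture is of the moment at which its call begins.
- r.hand_in(): hands the job in, once; it reports no verdict.
Trained networks look in a picture, given as the dict that the camera call returned (one of the last four; its "shot" number tells which), for a name from the list of things; names that differ only in an ending like _2 or _b are one class to them, and where a whole thing is asked for, a point or a joint stands for the part that bears it (a point fixed in the world has none). Each returns a list of dicts, best first, with "p" (0 to 1); they miss things now and then, are a little off and sometimes report something else, mostly with a low value. They report only what shows in the picture. A call takes as long as a camera call. They do not tell look-alikes from the thing itself.
- vision.trace(query, picture): "mask" (400x640 bool, what is visible of it).
- vision.place_of(query, picture): "location" ([x, y, z] in m, in world coordinates, good to about 4 mm: a listed point, or the origin of a listed thing).
The state is a dict: "time_s": time; "qpos": joint angles; "qd": joint speeds; "joint_efforts": joint torques, N m; "tcp_pos": TCP position; "tool_rot": TCP orientation; "force": force on the tool from outside, world axes, zero at the start; "moment": the same for the moment, N m; "opening": opening from 0.0 (shut) to 1.0 (fully open).
Only numpy, scipy, OpenCV 4.12 (cv2) and the standard library are available. Lean on these libraries where they do the work, as an engineer would, in place of code of your own. Each camera call takes 0.05 s, during which the arm holds its last target.

## Task

Stand the cast-aluminium pump housing on the bed of the blue quick-action vise with its two machined flats facing the jaws, and push the sliding jaw up, gently, until you feel the housing come solid between both jaws. Only then swing the red-handled cam lever fully round to clamp it, let go, and leave the other things on the bench where they are.

Things in the scene. Friction and masses are not known exactly. Their poses are not given: they have to be found in the camera images.
- housing_mid (a point): Loose cast-aluminium pump housing, about 0.5 kg, upright on the 3 mm black mat. Point: on its axis, half-way up (57 mm; it is 114 mm high). z up, y normal to its two machined flats, x along the hose neck. Foot block 64 (x) by 60 (y, flat to flat) by 34 mm high; above it a round barrel, 48 mm diameter, up to the top: grip it near the top, fingers along y. Either flat may face either jaw.
- vise: Blue quick-action drill vise bolted to the bench; place and yaw differ each time. Origin: centre of its underside, at bench level. Its +y is the closing direction, x runs across. Base 110 mm wide (176 over the bolt ears), y -165 to +165 mm. Bed: two steel ways, tops 20 mm above the bench. Low bar at the rear end (y -165 to -153), 26 mm high.
- carriage (a joint): Travel of the sliding-jaw carriage along the vise's +y, m: 0 open, 0.075 at most; begins at 0 to 0.012. It stays where it is left: about 9 N pushes it, 11 to 14 N while it drags the housing along the bed; the force then climbs some 3.5 N per mm once the housing is solid between the jaws.
- push_face (a point): Centre of the carriage's flat rear face: 84 mm wide, 25 to 55 mm above the bench (point 40 mm up), on the vise's centre line. Only the low bed lies behind it. Push here towards the vise's +y. The front of the sliding jaw's pad is 79 mm ahead of it (lever open).
- jaw_pad: Black rubber pad, the front of the sliding jaw; 100 mm wide, 24 to 58 mm above the bench. Origin: on the vise's centre line at bench level, 47 mm behind (-y) the pad's front face; axes as the vise's. The pad yields about 1 mm per 3.5 N, at most 4 mm.
- cam_lever (a joint): Angle of the cam lever on the carriage, rad, vertical axis, counter-clockwise from above. Near 0 (begins 0 to 0.3) it points across to the vise's -x side: open. At 1.5, its end stop, it points along the vise's -y: clamped. It advances the jaw only 2.6 mm in all, so the jaw must already bear on the housing. It stays where left; 0.25 N m turns it.
- lever_grip (a point): Centre of the upright red grip at the cam lever's end: 26 to 28 mm diameter, 66 to 107 mm above the bench (point 87 mm up), 118 mm from the lever's pivot. The pivot is on the vise's centre line, 32 mm ahead (+y) of the carriage's rear face. The lever's bar, 14 mm wide, lies 67 to 77 mm above the bench.
- spanner_a: Combination spanner 190 mm long, lying on the mat; bystander.
- spanner_b: Combination spanner 150 mm long, lying on the mat; bystander.
- hex_key: Large L-shaped hex key, 180 by 45 mm, lying on the bench; bystander.
- elbow: Black cast hose elbow, 70 mm high, standing; bystander.
- parts_dish: Round steel dish with bolts, 124 mm diameter, 28 mm high; bystander.
- spray_can: Yellow spray can, 64 mm diameter, 190 mm high; bystander.
- ratchet: Socket ratchet, about 200 mm long, lying on the bench; bystander.
- mug: Blue mug, 82 mm diameter, 95 mm high; bystander.
- neck_end (a point): Centre of the end of the housing's round hose neck, 31 mm diameter there (28 mm elsewhere), 68 mm out from the housing's axis in its +x, centre 62 mm above its underside. It passes above the jaws.
- ways_mid (a point): Point on the vise's centre line, level with the tops of the ways, 34 mm ahead (+y) of its origin; the housing's foot always fits here between the open jaws. The fixed jaw stands ahead of it, bolted on with its rubber-lined face (facing -y) anywhere from y = 79 to 99 mm in the vise's frame, so where the housing comes solid must be felt. Both jaws: 100 mm wide, tops 60 to 68 mm above the bench.
Not all that is in view belongs to the job. What is shaped like the part that bears housing_mid but yellow is not meant.

How it is judged:
On the way, in this order (a step that is already met when the one before it is completed fails the run):
1. the housing stands on the vise bed between the jaws (z of housing_mid in the frame of vise below 0.08 m and angle between housing_mid's own z axis and vertical below 0.1 rad and x of housing_mid in the frame of vise between -0.03 and 0.03 m and y of housing_mid in the frame of vise between 0 and 0.08 m and contact force between the fingers and housing below 0.05 N and contact force between jaw_pad and housing below 2 N), for 0.1 s.
2. the housing is solid between both jaws with the cam lever still open (contact force between jaw_pad and housing above 2 N and contact force between fixed_jaw and housing above 1 N and value of joint cam_lever below 0.5 rad), for 0.1 s.
At the end, for the whole second after the job is handed in: The cam lever is fully round (over 1.35 rad) and the housing stands upright (within 3 degrees) on the bed, flats to the jaws (within 3.4 degrees), within 30 mm of the vise's centre line, held still between both jaws with more than 4 N at each (value of joint cam_lever above 1.35 rad and contact force between each of jaw_pad, fixed_jaw and housing above 4 N and angle between the y axis of housing_mid and the y axis of vise, either way round below 0.06 rad and angle between housing_mid's own z axis and vertical below 0.05 rad and z of housing_mid in the frame of vise below 0.08 m and x of housing_mid in the frame of vise between -0.03 and 0.03 m and linear speed of housing below 0.01 m/s); the robot touches nothing.
It fails at once if the jaw is rammed against the housing (over 45 N) (contact force between jaw_pad and housing above 45 N).
It fails at once if a bystander is moved more than 30 mm (distance of any of spanner_a, spanner_b, hex_key, elbow, parts_dish, spray_can, ratchet, mug from where it was at the start of the episode above 0.03 m).
It also fails if it takes over 64 s, if anything falls off the work surface, if the arm or the gripper's body presses on something with over 40 N, if the wrist force passes 120 N, or if a joint passes its speed limit or range.

## Working session

There is one attempt and no reset: what is moved stays moved. The work goes in short steps, Python scripts to look and compute and a shell command to move; the robot and the scene stay as the last step left them, time stands still between calls to the robot, and variables do not carry over. Pictures are saved under pics/ and viewed, and the job is handed in when it is done.

```bash
mkdir -p pics; cat > h.py <<'E'
import numpy as np, cv2
from station import status, vision, r
def Rt(p):
    R,_=cv2.Rodrigues(np.array(p["rvec"],float)); return R,np.array(p["tvec"],float).reshape(3)
def px2w(p,u,v,z=None):
    K=np.array(p["intrinsics"]);R,t=Rt(p)
    d=z if z else p["z_map"][int(v),int(u)]
    c=np.linalg.inv(K)@np.array([u,v,1])*d
    return R.T@(c-t)
def w2px(p,X):
    R,t=Rt(p);c=R@np.array(X)+t;c=np.array(p["intrinsics"])@c;return c[:2]/c[2]
def cloud(p,m=None):
    K=np.array(p["intrinsics"]);R,t=Rt(p);z=p["z_map"]
    v,u=np.nonzero((z>0)&(m if m is not None else True))
    d=z[v,u];c=np.stack([(u-K[0,2])/K[0,0]*d,(v-K[1,2])/K[1,1]*d,d],1)
    return (c-t)@R, u, v
def save(p,n): cv2.imwrite("pics/"+n+".png",p["pixels"][...,::-1])
E
python3 - <<'E'
from h import *
np.set_printoptions(precision=4,suppress=True)
s=status.get_state();print(s["time_s"],s["tcp_pos"],s["tool_rot"],s["force"],r.hold_point_z)
for n in["top","side"]:
    p=vision.snapshot(n);save(p,n+"0");print(n,p["pixels"].shape)
    for q in["housing_mid","vise","push_face","jaw_pad","lever_grip","neck_end","ways_mid","spray_can","mug","elbow","parts_dish","ratchet","hex_key","spanner_a"]:
        print(q,[(round(float(d["p"]),2),np.round(d["location"],3).tolist(),w2px(p,d["location"]).astype(int).tolist()) for d in vision.place_of(q,p)][:3])
E
```

```text
0.0 [ 0.2882 -0.582   0.2214] [[ 0.8961  0.4438 -0.001 ]
 [ 0.4438 -0.8961  0.0017]
 [-0.0001 -0.0019 -1.    ]] [ 0.7164  0.3955 -0.7088] -0.0187
top (400, 640, 3)
housing_mid [(0.95, [0.328, 0.086, 0.055], [299, 289]), (0.82, [0.243, 0.342, 0.059], [194, 323]), (0.69, [0.517, 0.313, 0.063], [211, 212])]
vise [(0.58, [0.542, -0.106, 0.005], [374, 208])]
push_face [(0.69, [0.534, -0.19, 0.041], [409, 209])]
jaw_pad [(0.56, [0.538, -0.167, 0.003], [397, 210])]
lever_grip [(0.94, [0.419, -0.181, 0.086], [409, 252]), (0.38, [0.763, 0.256, 0.0], [241, 128])]
neck_end [(0.95, [0.399, 0.088, 0.064], [299, 260]), (0.71, [0.208, 0.401, 0.059], [169, 338]), (0.63, [0.573, 0.278, 0.067], [225, 191])]
ways_mid [(0.91, [0.542, -0.073, 0.018], [362, 207])]
spray_can [(0.61, [0.762, 0.255, 0.0], [242, 128])]
mug [(0.88, [0.762, -0.204, 0.003], [410, 129])]
elbow [(0.94, [0.792, 0.132, 0.0], [287, 118]), (0.68, [0.669, -0.399, 0.001], [483, 162])]
parts_dish [(0.7, [0.774, -0.036, 0.001], [348, 124])]
ratchet [(0.64, [0.669, -0.401, -0.0], [484, 162]), (0.25, [0.518, 0.311, 0.064], [212, 212])]
hex_
[... 755 characters left out ...]
.28, 0.059], [273, 261]), (0.67, [0.209, 0.397, 0.061], [416, 332])]
ways_mid [(0.89, [0.544, -0.074, 0.02], [320, 191])]
spray_can [(0.73, [0.764, 0.254, -0.004], [214, 257])]
mug [(0.75, [0.761, -0.209, -0.001], [271, 163])]
elbow [(0.91, [0.794, 0.131, 0.003], [223, 224])]
parts_dish [(0.96, [0.772, -0.031, 0.004], [250, 192]), (0.39, [0.577, 0.277, 0.06], [273, 260])]
ratchet [(0.76, [0.671, -0.4, -0.001], [310, 139]), (0.35, [0.532, -0.194, 0.04], [333, 165])]
hex_key [(0.55, [0.5, -0.423, 0.001], [354, 141]), (0.35, [0.536, -0.191, 0.04], [331, 166])]
spanner_a [(0.73, [0.424, 0.468, 0.0], [312, 354]), (0.69, [0.645, 0.428, 0.002], [227, 318]), (0.21, [0.763, -0.207, 0.0], [271, 163])]
```

```bash
python3 - <<'E'
from h import *
p=cv2.imread("pics/top0.png");
a=[p[y-45:y+45,x-50:x+50] for x,y in[(299,285),(190,325),(215,205)]]
cv2.imwrite("pics/crops0.png",cv2.resize(np.hstack(a),(780,234),interpolation=cv2.INTER_CUBIC))
E
```

```text
(no output)
```

View pics/top0.png

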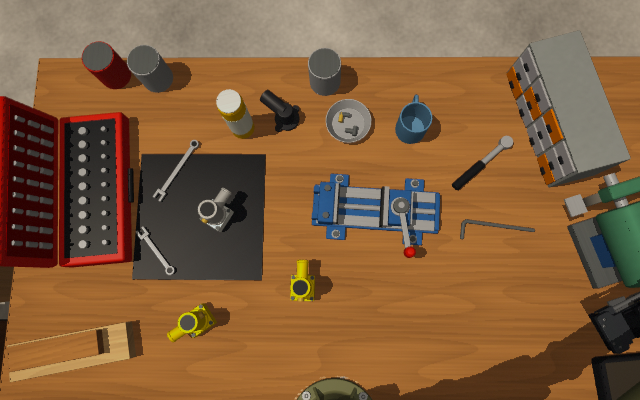

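View pics/side0.png

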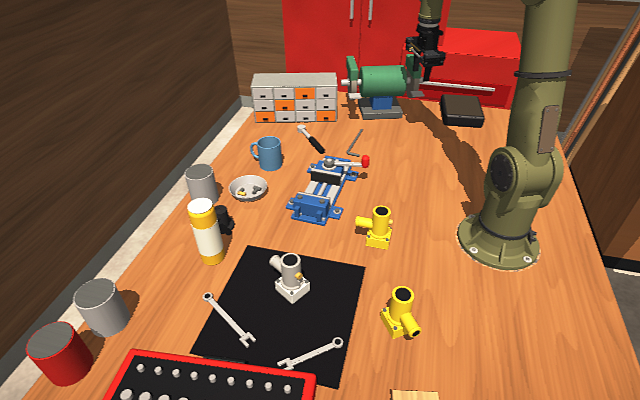

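```bash
sleep 1
```

```text
(no output)
```

View pics/crops0.png

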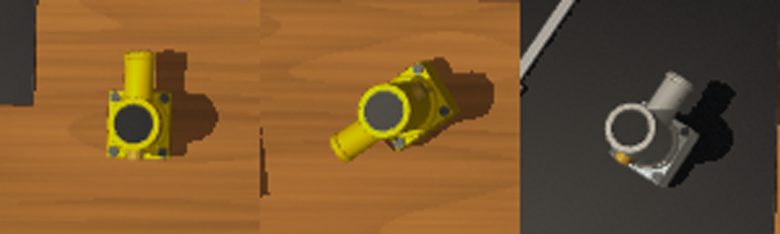

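Candidates for the housing are yellow at (299,289), yellow at (194,323) and bare grey at (211,212) on the black mat. The grey one is meant: it is aluminium-coloured and stands on the mat, while the yellow ones are excluded by the task. The enlarged crop confirms this. It shows a grey foot block with the neck pointing up and to the right.

The vise's sliding jaw, with the red lever grip at (409,252), is on the image right. So the vise's +y is roughly world +y. I'll move over the vise first for a close wrist view.

```bash
python3 -m handwheel '[[-1,0.029,-0.022,-0.013,0],[-1,0.029,-0.022,-0.013,0],[-1,0.029,-0.022,-0.013,0],[-1,0.029,-0.022,-0.013,0],[-1,0.029,-0.022,-0.013,0]]'; python3 -m handwheel '[[-1,0.029,-0.022,-0.013,0],[-1,0.029,-0.022,-0.013,0],[-1,0.029,-0.022,-0.013,0],[-1,0.029,-0.022,-0.013,0],[-1,0.029,-0.022,-0.013,0]]'; python3 - <<'E'
from h import *
np.set_printoptions(precision=4,suppress=True)
p=vision.snapshot("wrist");save(p,"w1")
R,t=Rt(p);s=status.get_state();print("cam",-R.T@t,R[2],s["tcp_pos"],s["qpos"])
for q in["vise","push_face","jaw_pad","lever_grip","ways_mid"]:
        print(q,[(round(float(d["p"]),2),np.round(d["location"],3).tolist(),w2px(p,d["location"]).astype(int).tolist()) for d in vision.place_of(q,p)][:3])
E
```

```text
time_s: 1.92
tcp_pos: [0.3701, -0.4179, 0.2883]
tool_rot: [[0.896, 0.444, 0.0], [0.444, -0.896, -0.0], [-0.0, 0.0, -1.0]]
force: [0.7, -1.1, -0.3]
opening: 1.001
time_s: 2.33
tcp_pos: [0.4511, -0.2549, 0.3535]
tool_rot: [[0.896, 0.444, 0.001], [0.444, -0.896, -0.001], [0.0, 0.001, -1.0]]
force: [0.6, -0.5, -0.9]
opening: 1.0
cam [ 0.5143 -0.2233  0.5161] [-0.2301 -0.1136 -0.9665] [ 0.4565 -0.2462  0.3567] [ 0.7797  0.0181 -0.3368  1.5376  0.0014  1.5812 -0.6559]
vise [(0.98, [0.542, -0.109, 0.001], [265, 71])]
push_face [(0.81, [0.534, -0.198, 0.043], [312, 100])]
jaw_pad []
lever_grip [(0.89, [0.418, -0.181, 0.088], [266, 167])]
ways_mid [(0.57, [0.541, -0.07, 0.02], [240, 57])]
```

View pics/w1.png

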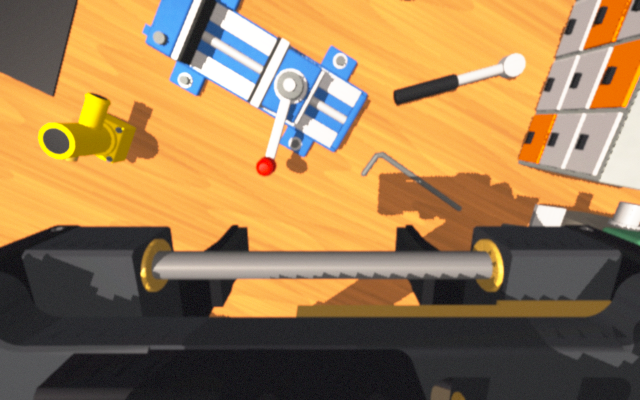

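```bash
python3 - <<'E'
from h import *
np.set_printoptions(precision=4,suppress=True)
for n in["wrist","top"]:
    p=vision.snapshot(n)
    X,u,v=cloud(p)
    c=np.array([.541,-.109]);m=(abs(X[:,0]-c[0])<.13)&(abs(X[:,1]-c[1])<.2)
    X=X[m];u=u[m];v=v[m];print(n,len(X))
    h,_=np.histogram(X[:,2],np.arange(-.01,.13,.004));print(h)
    M=np.zeros((400,640),np.uint8)
    img=np.zeros((400,280,3),np.uint8)+40
    ii=(200-(X[:,1]-c[1])*1000).astype(int).clip(0,399);jj=(140+(X[:,0]-c[0])*1000).astype(int).clip(0,279)
    import colorsys
    for a,b,z in zip(ii,jj,X[:,2]):
        cv2.circle(img,(int(b),int(a)),1,[int(k) for k in cv2.applyColorMap(np.uint8([[min(255,max(0,z/0.12*255))]]),2)[0,0]],-1)
    cv2.imwrite(f"pics/bev_{n}.png",cv2.resize(img,None,fx=1.45,fy=1.45))
    for lo,hi in[(.014,.024),(.034,.05),(.054,.07)]:
        s=(X[:,2]>lo)&(X[:,2]<hi); 
        if s.sum()>20: print(lo,s.sum(),cv2.minAreaRect(X[s,:2].astype(np.float32)))
E
python3 -c "
import cv2,numpy as np
cv2.imwrite('pics/bev1.png',np.hstack([cv2.imread('pics/bev_wrist.png'),cv2.imread('pics/bev_top.png')])[:600,:800])"
```

```text
Still running in the background as job /tmp/bash_jobs.1000/a6852e329948 (pid 599). You'll get a notice when it ends.
```

```bash
cd /tmp/bash_jobs.1000/a6852e329948; cat stdout stderr; kill -- -$(cat pid); nproc; ls pics
```

```text
4
crops0.png
side0.png
top0.png
w1.png
```

```bash
timeout 100 python3 -u - <<'E'
from h import *
np.set_printoptions(precision=4,suppress=True)
print(status.get_state()["time_s"])
out=[]
for n in["wrist","top"]:
    p=vision.snapshot(n)
    X,u,v=cloud(p)
    c=np.array([.541,-.109]);m=(abs(X[:,0]-c[0])<.13)&(abs(X[:,1]-c[1])<.2)
    X=X[m];print(n,len(X))
    h,_=np.histogram(X[:,2],np.arange(-.01,.13,.004));print(h)
    img=np.zeros((400,280),np.uint8)
    ii=(200-(X[:,1]-c[1])*1000).astype(int).clip(0,399);jj=(140+(X[:,0]-c[0])*1000).astype(int).clip(0,279)
    img[ii,jj]=(X[:,2]/.12*255).clip(0,255)
    img=cv2.dilate(img,np.ones((3,3)))
    out.append(cv2.resize(cv2.applyColorMap(img,2),None,fx=1.4,fy=1.4))
    for lo,hi in[(.014,.024),(.034,.05),(.054,.07)]:
        s=(X[:,2]>lo)&(X[:,2]<hi); 
        if s.sum()>20: print(lo,s.sum(),cv2.minAreaRect(X[s,:2].astype(np.float32)))
cv2.imwrite("pics/bev1.png",np.hstack(out))
E
```

```text
2.6833
wrist 126552
[    0   138 17296   698   784  4134   272  3968  1171   441   101    98
   112   144   150   166  1129  2689  1144   144    27   558   563   120
    20    10    14    44    87   117     0     0     0     0]
0.014 4643 ((0.538581371307373, -0.1506160944700241), (0.3068948984146118, 0.16420526802539825), 86.36641693115234)
0.034 504 ((0.5414968729019165, -0.06691591441631317), (0.2553305923938751, 0.09935995191335678), 87.14389038085938)
0.054 5106 ((0.5322441458702087, -0.07618996500968933), (0.24005891382694244, 0.13358202576637268), 79.56643676757812)
top 23808
[  67 1529 4456 1637  656 1047  598  927  534  126   33   15   28   50
   50   71  392  754  366   80   54  159  153   40   10    2    2   18
   35   31    1    0    0    0]
0.014 1862 ((0.5409327149391174, -0.10601501166820526), (0.3284122049808502, 0.168125718832016), 87.58914184570312)
0.034 143 ((0.5414032340049744, -0.06708186864852905), (0.24942907691001892, 0.09827807545661926), 87.35941314697266)
0.054 1592 ((0.5389394164085388, -0.07491369545459747), (0.2448219358921051, 0.12097759544849396), 79.82677459716797)
```

```bash
sleep 0.1
```

```text
(no output)
```

View pics/bev1.png

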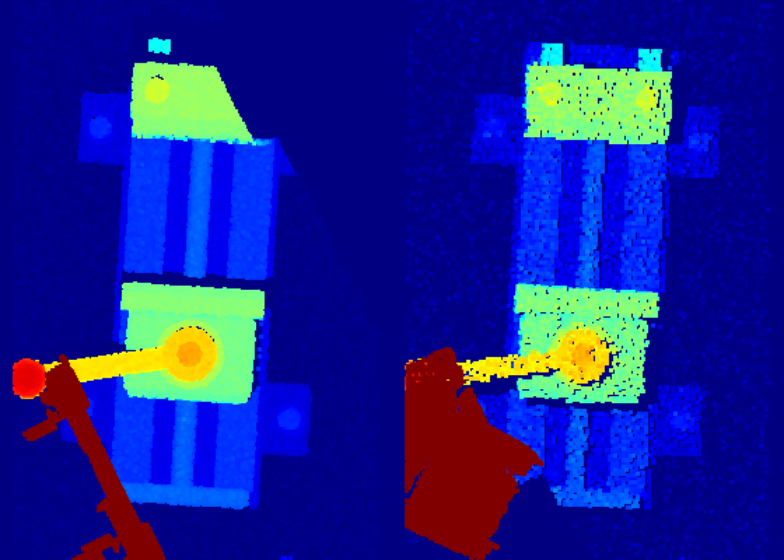

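```bash
cat > vf.py <<'E'
from h import *
def visefit(p):
    X,u,v=cloud(p)
    X=X[(abs(X[:,0]-.541)<.12)&(abs(X[:,1]+.1)<.19)]
    def edge(s,top,xr):  # s points; per-x-bin extreme y
        xs=np.arange(*xr,.004);P=[]
        for x in xs:
            k=s[(abs(s[:,0]-x)<.002)]
            if len(k)>4: P.append((x,np.percentile(k[:,1],98 if top else 2)))
        P=np.array(P)
        f=np.polyfit(P[:,0],P[:,1],1)
        for _ in range(3):
            e=abs(np.polyval(f,P[:,0])-P[:,1]);P=P[e<=max(.0015,np.median(e)*1.5)];f=np.polyfit(P[:,0],P[:,1],1)
        return f,len(P)
    hi=X[(X[:,2]>.05)&(X[:,2]<.0715)]
    fx=hi[hi[:,1]>-.075+.0]; 
    f1=edge(hi[hi[:,1]>-.07],False,(.50,.57)); f2=edge(hi[(hi[:,1]<-.10)&(hi[:,1]>-.2)],True,(.495,.59))
    for nm,(f,n) in(("fixed face",f1),("pad front",f2)): print(nm,"yaw deg",np.degrees(np.arctan(f[0])),"y@.54",np.polyval(f,.54),n)
    return f1,f2
if __name__=="__main__":
    np.set_printoptions(precision=4,suppress=True)
    for n in["wrist","top"]:
        p=vision.snapshot(n);visefit(p);X,u,v=cloud(p)
        # ways side edges: per y bin min/max x of z .015-.024 in -.12..-.07
        w=X[(X[:,2]>.0165)&(X[:,2]<.0235)&(abs(X[:,0]-.54)<.07)]
        for lab,a,b in(("ways",-.13,-.07),("rear",-.235,-.21)):
            L=[]
            for y in np.arange(a,b,.004):
                k=w[abs(w[:,1]-y)<.002]
                if len(k)>5:L.append((y,k[:,0].min(),k[:,0].max()))
            L=np.array(L);print(lab,np.round(L[::3],4).tolist())
        h=X[(abs(X[:,0]-.54)<.04)&(abs(X[:,1]+.16)<.05)&(X[:,2]>.0785)&(X[:,2]<.1)]
        print("hub",len(h),h.mean(0),cv2.minEnclosingCircle(h[:,:2].astype(np.float32)))
E
timeout 100 python3 -u vf.py
```

```text
fixed face yaw deg -3.803889721497235 y@.54 -0.007983335873837719 18
pad front yaw deg -3.4319647853089763 y@.54 -0.1160505627496903 24
ways [[-0.106, 0.5355, 0.5902], [-0.094, 0.4912, 0.5904], [-0.082, 0.4919, 0.5916]]
rear [[-0.235, 0.482, 0.5817], [-0.223, 0.4835, 0.5828], [-0.211, 0.4835, 0.6094]]
hub 517 [ 0.5358 -0.1625  0.0806] ((0.5281550884246826, -0.1637352854013443), 0.026795709505677223)
fixed face yaw deg -4.187738258708489 y@.54 -0.007243293372462878 13
pad front yaw deg -3.4351821382873458 y@.54 -0.11706804492615949 21
ways [[-0.118, 0.4899, 0.5901], [-0.106, 0.4921, 0.5907], [-0.094, 0.4919, 0.5907], [-0.082, 0.4923, 0.5897]]
rear [[-0.235, 0.4852, 0.5827], [-0.223, 0.4849, 0.5824], [-0.211, 0.4848, 0.6093]]
hub 122 [ 0.5337 -0.164   0.0817] ((0.5277789235115051, -0.16635771095752716), 0.027188003063201904)
```

The bird's-eye map shows the vise yaw at about -3.5°. The centre line is x≈0.5413+0.061(y+0.088). At x=0.54 the fixed face is at y≈-0.008 and the pad front at y≈-0.1165. Next I go to the housing.

```bash
python3 -m handwheel '[[-1,0.025,-0.029,0,0],[-1,0.025,-0.029,0,0],[-1,0.025,-0.029,0,0],[-1,0.025,-0.029,0,0],[-1,0.025,-0.029,0,0]]'; python3 -m handwheel '[[-1,0.025,-0.029,0,0],[-1,0.025,-0.029,0,0],[-1,0.025,-0.029,0,0],[-1,0.025,-0.029,0,0],[-1,0.025,-0.029,0,0]]';python3 -m handwheel '[[-1,0.025,-0.029,0,0],[-1,0.025,-0.029,0,0],[-1,0.025,-0.029,0,0],[-1,0.025,-0.029,0,0],[-1,0,0,0,-0.12]]'
python3 -m handwheel '[[-1,0,0,0,-0.12],[-1,0,0,0,-0.12],[-1,0,0,0,-0.12],[-1,0,0,0,-0.12],[-1,0,0,0,-0.12]]'
python3 -m handwheel '[[-1,0,0,0,-0.12],[-1,0,0,0,-0.12],[-1,0,0,0,-0.12],[-1,0,0,0,-0.12],[-1,0,0,0,-0.12]]'
python3 -m handwheel '[[-1,0,0,0,-0.12],[-1,0,0,0,-0.12],[-1,0,0,0,-0.12],[-1,0,0,0,-0.12],[-1,0,0,0,-0.12]]'
python3 -m handwheel '[[-1,0,0,0,-0.12],[-1,0,0,0,-0.12],[-1,0,0,0,0]]'; python3 - <<'E'
from h import *
np.set_printoptions(precision=4,suppress=True)
p=vision.snapshot("wrist");save(p,"w2")
s=status.get_state();print(s["time_s"],s["tcp_pos"],s["tool_rot"],s["qpos"])
for q in["housing_mid","neck_end"]:
        print(q,[(round(float(d["p"]),2),np.round(d["location"],3).tolist(),w2px(p,d["location"]).astype(int).tolist()) for d in vision.place_of(q,p)][:3])
E
```

```text
time_s: 3.3
tcp_pos: [0.4984, -0.0701, 0.3525]
tool_rot: [[0.897, 0.442, 0.0], [0.442, -0.897, -0.0], [0.0, 0.0, -1.0]]
force: [1.3, 0.4, 0.3]
opening: 1.001
time_s: 3.72
tcp_pos: [0.5463, 0.1153, 0.3526]
tool_rot: [[0.897, 0.442, 0.0], [0.442, -0.897, -0.0], [0.0, 0.0, -1.0]]
force: [0.5, -0.4, 0.1]
opening: 0.998
time_s: 4.13
tcp_pos: [0.5822, 0.2718, 0.3504]
tool_rot: [[0.831, 0.556, -0.004], [0.556, -0.831, 0.006], [-0.0, -0.007, -1.0]]
force: [-2.1, -0.0, -0.6]
opening: 1.001
time_s: 4.55
tcp_pos: [0.5845, 0.2618, 0.352]
tool_rot: [[0.377, 0.926, -0.001], [0.926, -0.377, -0.0], [-0.001, -0.001, -1.0]]
force: [0.2, -0.6, -0.5]
opening: 0.996
time_s: 4.97
tcp_pos: [0.5846, 0.2617, 0.3521]
tool_rot: [[-0.212, 0.977, -0.001], [0.977, 0.212, -0.0], [-0.0, -0.001, -1.0]]
force: [-0.2, 0.3, -0.3]
opening: 0.998
time_s: 5.38
tcp_pos: [0.5846, 0.2617, 0.3521]
tool_rot: [[-0.727, 0.687, -0.001], [0.687, 0.727, -0.0], [0.0, -0.001, -1.0]]
force: [0.0, -0.5, 0.3]
opening: 1.002
time_s: 5.63
tcp_pos: [0.5846, 0.2617, 0.3519]
tool_rot: [[-0.868, 0.497, -0.001], [0.497, 0.868, 0.0], [0.001, -0.001, -1.0]]
force: [-0.1, 0.9, 0.1]
opening: 0.997
5.6833 [0.5846 0.2618 0.352 ] [[-0.8652  0.5014 -0.001 ]
 [ 0.5014  0.8652  0.0001]
 [ 0.0009 -0.0004 -1.    ]] [ 0.292   0.4848 -1.1446  1.223   0.4409  1.6921  0.2978]
housing_mid [(0.93, [0.334, 0.085, 0.057], [128, 77]), (0.87, [0.519, 0.312, 0.061], [328, 111]), (0.2, [0.793, 0.132, 0.002], [316, 286])]
neck_end [(0.91, [0.574, 0.278, 0.065], [327, 155]), (0.81, [0.402, 0.079, 0.064], [152, 121])]
```

```bash
sleep 0.1
cat > hf.py <<'E'
from h import *
def housefit(p,c=(.52,.31),zb=.003):
    X,u,v=cloud(p);q=X[(np.hypot(X[:,0]-c[0],X[:,1]-c[1])<.09)&(X[:,2]>zb+.01)]
    t=q[(q[:,2]>zb+.106)&(q[:,2]<zb+.122)]
    cc=cv2.minEnclosingCircle(t[:,:2].astype(np.float32))
    print("top ring",len(t),t[:,2].mean(),"circle",cc)
    f=q[(q[:,2]>zb+.028)&(q[:,2]<zb+.037)]
    if len(f)>20:
        rc=cv2.minAreaRect(f[:,:2].astype(np.float32));print("foot",len(f),rc)
    n=q[(q[:,2]>zb+.06)&(q[:,2]<zb+.085)]
    n=n[np.hypot(n[:,0]-cc[0][0],n[:,1]-cc[0][1])>.03]
    m=n.mean(0);d=m[:2]-np.array(cc[0]);print("neck",len(n),m,"yaw",np.degrees(np.arctan2(d[1],d[0])))
    return q
if __name__=="__main__":
    np.set_printoptions(precision=4,suppress=True)
    for n in("wrist","top"):
        p=vision.snapshot(n);q=housefit(p)
        img=np.zeros((200,200),np.uint8)
        ii=(100-(q[:,1]-.31)*1000).astype(int).clip(0,199);jj=(100+(q[:,0]-.52)*1000).astype(int).clip(0,199)
        img[ii,jj]=(q[:,2]/.12*255).clip(0,255);cv2.imwrite(f"pics/hb_{n}.png",cv2.resize(cv2.applyColorMap(cv2.dilate(img,np.ones((2,2))),2),None,fx=2,fy=2))
    cv2.imwrite("pics/hb.png",np.hstack([cv2.imread("pics/hb_wrist.png"),cv2.imread("pics/hb_top.png")]))
E
timeout 100 python3 -u hf.py
```

```text
top ring 1097 0.1176734730161185 circle ((0.5168615579605103, 0.31182512640953064), 0.023908955976366997)
foot 354 ((0.5164761543273926, 0.312197208404541), (0.059570811688899994, 0.06290121376514435), 59.42595672607422)
neck 496 [0.5572 0.2873 0.0762] yaw -31.280577648858674
top ring 67 0.11733550370851767 circle ((0.5103480815887451, 0.3197348713874817), 0.020278707146644592)
foot 29 ((0.49432215094566345, 0.32414859533309937), (0.05710466951131821, 0.007854295894503593), 59.893802642822266)
neck 0 [nan nan nan] yaw nanhf.py:12: RuntimeWarning: Mean of empty slice.
  m=n.mean(0);d=m[:2]-np.array(cc[0]);print("neck",len(n),m,"yaw",np.degrees(np.arctan2(d[1],d[0])))
  ret = um.true_divide(
```

View pics/w2.png

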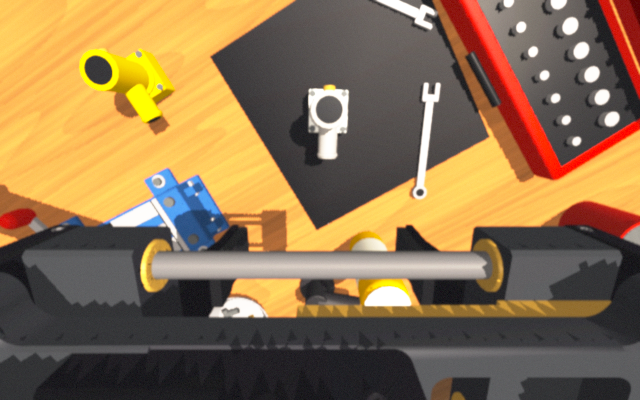

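```bash
sleep 0.1
```

```text
(no output)
```

View pics/hb.png

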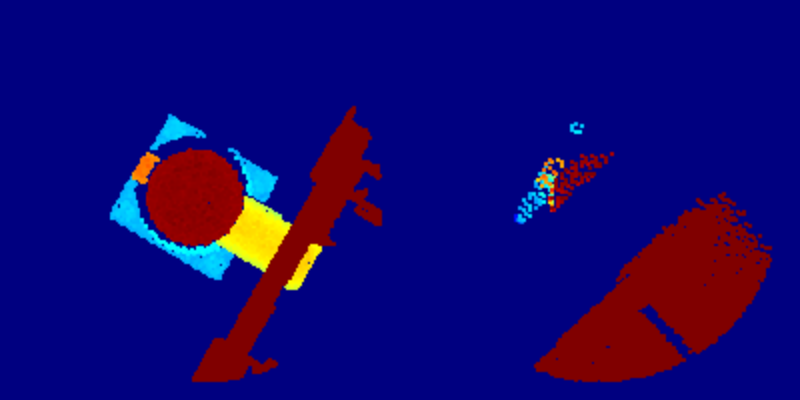

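```bash
python3 -m handwheel '[[-1,0.028,0.003,0,0],[-1,0.028,0.003,0,0],[-1,0.028,0.003,0.02,0],[-1,0,0,0.03,0],[-1,0,0,0.03,0]]'; python3 -m handwheel '[[-1,0,0,0.03,0],[-1,0,0,0.03,0],[-1,0,0,0.03,0],[-1,0,0,0.03,0],[-1,0,0,0,0]]';python3 - <<'E'
from h import *
np.set_printoptions(precision=4,suppress=True)
s=status.get_state();print(s["time_s"],s["tcp_pos"],s["tool_rot"],s["qpos"],s["force"])
d=np.array([.5168,.3119,.084])-s["tcp_pos"];print(d@s["tool_rot"])
E
```

```text
time_s: 6.3
tcp_pos: [0.5141, 0.3146, 0.2732]
tool_rot: [[-0.868, 0.496, 0.004], [0.496, 0.868, 0.001], [-0.003, 0.002, -1.0]]
force: [0.8, -0.2, -1.2]
opening: 1.0
time_s: 6.72
tcp_pos: [0.5132, 0.3091, 0.1468]
tool_rot: [[-0.866, 0.5, -0.008], [0.5, 0.866, -0.005], [0.004, -0.009, -1.0]]
force: [0.9, -1.4, -1.1]
opening: 1.003
6.7167 [0.5132 0.3091 0.1468] [[-0.8663  0.4995 -0.0078]
 [ 0.4995  0.8663 -0.0055]
 [ 0.004  -0.0086 -1.    ]] [ 0.2789  0.5039 -1.124   1.6428  0.4664  1.3053  0.1207] [ 0.9447 -1.392  -1.1406]
[-0.002   0.0047  0.0627]
```

```bash
python3 -m handwheel '[[-1,0,0.002,0.02,0],[-1,0,0.002,0.02,0],[-1,0,0,0.02,0],[-1,0,0,0,0],[-1,0,0,0,0]]';python3 - <<'E'
from h import *
np.set_printoptions(precision=4,suppress=True)
s=status.get_state();print(s["time_s"],s["tcp_pos"],s["force"])
d=np.array([.5168,.3119,.084])-s["tcp_pos"];print(d@s["tool_rot"])
E
```

```text
time_s: 7.13
tcp_pos: [0.518, 0.3157, 0.0934]
tool_rot: [[-0.867, 0.499, -0.0], [0.499, 0.867, -0.0], [0.0, -0.0, -1.0]]
force: [0.4, 0.1, -0.0]
opening: 0.997
7.1333 [0.518  0.3157 0.0934] [ 0.4038  0.0554 -0.0382]
[-0.0009 -0.0039  0.0094]
```

```bash
python3 -m handwheel '[[-1,-0.001,-0.004,0.009,0],[-1,0,0,0,0],[1,0,0,0,0],[1,0,0,0,0],[1,0,0,0,0]]';python3 -m handwheel '[[1,0,0,0,0],[1,0,0,0,0],[1,0,0,0,0],[1,0,0,0,0]]';python3 - <<'E'
from h import *
np.set_printoptions(precision=4,suppress=True)
s=status.get_state();print(s["time_s"],s["tcp_pos"],s["force"],s["opening"]*87)
E
```

```text
time_s: 7.55
tcp_pos: [0.5171, 0.3118, 0.0842]
tool_rot: [[-0.867, 0.499, 0.001], [0.499, 0.867, 0.0], [-0.001, 0.001, -1.0]]
force: [0.4, 0.7, 1.0]
opening: 0.854
time_s: 7.88
tcp_pos: [0.5166, 0.3116, 0.0836]
tool_rot: [[-0.867, 0.498, -0.0], [0.498, 0.867, -0.0], [-0.0, -0.0, -1.0]]
force: [-1.3, -2.4, 2.8]
opening: 0.557
7.8833 [0.5166 0.3116 0.0836] [-1.3254 -2.4136  2.8467] 48.47716526863588
```

```bash
python3 -m handwheel '[[1,0,0,-0.02,0],[1,0,0,-0.03,0],[1,0,0,-0.035,0],[1,0,0,-0.035,0],[1,0,0,0,-0.119]]';python3 -m handwheel '[[1,0,0,0,-0.119],[1,0,0,0,-0.119],[1,0,0,0,-0.119],[1,0,0,0,0],[1,0,0,0,0]]';python3 - <<'E'
from h import *
np.set_printoptions(precision=4,suppress=True)
s=status.get_state();print(s["time_s"],s["tcp_pos"],s["force"],s["opening"]*87,s["qpos"])
d=np.array([.5432,-.0545,.15])-s["tcp_pos"];print(d@s["tool_rot"])
E
```

```text
time_s: 8.3
tcp_pos: [0.5186, 0.3143, 0.2099]
tool_rot: [[-0.92, 0.391, 0.008], [0.391, 0.92, 0.004], [-0.006, 0.007, -1.0]]
force: [1.2, 2.5, -4.2]
opening: 0.546
time_s: 8.72
tcp_pos: [0.5161, 0.3111, 0.2023]
tool_rot: [[-0.999, 0.049, -0.002], [0.049, 0.999, -0.001], [0.002, -0.001, -1.0]]
force: [0.5, -0.0, -4.4]
opening: 0.549
8.7167 [0.5161 0.3111 0.2023] [ 0.5447 -0.038  -4.3684] 47.7938465663427 [ 0.3469  0.5203 -1.2542  1.5707  0.4973  1.4173  0.5752]
[-0.045  -0.3638  0.0525]
```

```bash
python3 -m handwheel '[[1,-0.004,-0.02,0,0],[1,-0.004,-0.035,0,0],[1,-0.004,-0.035,0,0],[1,-0.004,-0.035,0,0],[1,-0.004,-0.035,0,0]]';python3 -m handwheel '[[1,-0.004,-0.035,0,0],[1,-0.004,-0.035,0,0],[1,-0.004,-0.035,0,0],[1,-0.004,-0.035,0,0],[1,-0.004,-0.035,0,0]]';python3 -m handwheel '[[1,-0.004,-0.02,0,0],[1,0,-0.008,0,0],[1,0,0,0,0],[1,0,0,0,0]]';python3 - <<'E'
from h import *
np.set_printoptions(precision=4,suppress=True)
s=status.get_state();print(s["time_s"],s["tcp_pos"],s["force"],s["opening"]*87,s["qpos"])
d=np.array([.5432,-.0545,.105])-s["tcp_pos"];print(d@s["tool_rot"])
p=vision.snapshot("wrist");save(p,"w3");p=vision.snapshot("side");save(p,"s3")
E
```

```text
time_s: 9.13
tcp_pos: [0.5288, 0.1493, 0.2029]
tool_rot: [[-0.999, 0.049, -0.001], [0.049, 0.999, -0.001], [0.001, -0.001, -1.0]]
force: [1.1, -0.4, -5.1]
opening: 0.543
time_s: 9.55
tcp_pos: [0.5407, -0.0266, 0.2033]
tool_rot: [[-0.999, 0.049, -0.0], [0.049, 0.999, -0.001], [0.0, -0.001, -1.0]]
force: [0.8, 0.3, -5.2]
opening: 0.544
time_s: 9.88
tcp_pos: [0.5436, -0.0519, 0.2033]
tool_rot: [[-0.999, 0.047, -0.001], [0.047, 0.999, 0.001], [0.001, 0.001, -1.0]]
force: [-0.4, 1.4, -5.0]
opening: 0.542
9.8833 [ 0.5436 -0.0519  0.2033] [-0.3979  1.4026 -5.0376] 47.11279308065191 [ 1.1433  0.3644 -1.3129  1.7063  0.3595  1.3532  1.2901]
[ 0.0002 -0.0027  0.0983]
```

```bash
sleep 0.1
```

```text
(no output)
```

View pics/w3.png

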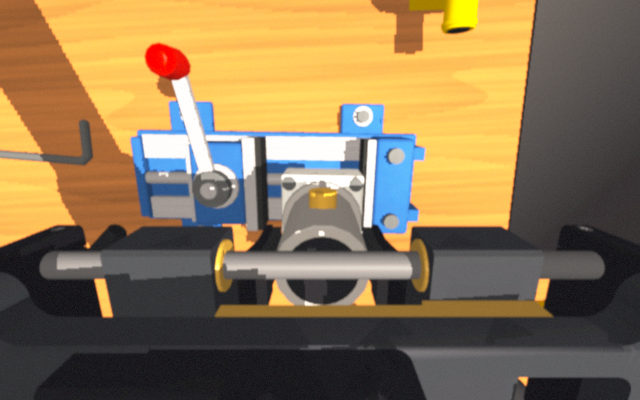

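View pics/s3.png

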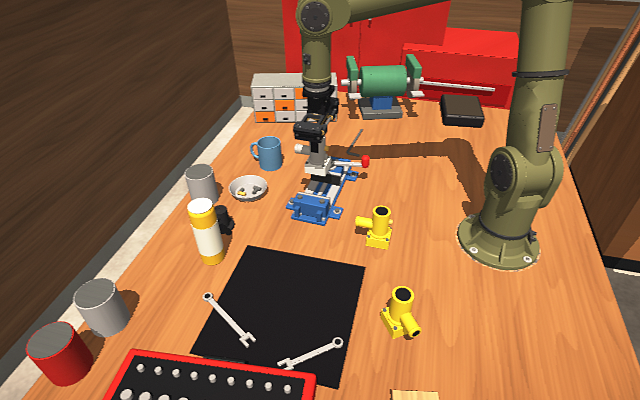

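The wrist picture shows the held housing with its foot at (323,180), between the jaws and square to them by eye. Next I check its yaw and position from depth.

```bash
timeout 60 python3 -u - <<'E'
from h import *
np.set_printoptions(precision=4,suppress=True)
p=vision.snapshot("wrist");X,u,v=cloud(p)
q=X[(u>270)&(u<375)&(v>160)&(v<200)]
print(np.histogram(q[:,2],np.arange(0,.3,.01)))
f=q[(q[:,2]>.145)&(q[:,2]<.165)]
# rear edge (min x side) line
P=[]
for y in np.arange(-.09,-.015,.003):
    k=f[abs(f[:,1]-y)<.0015]
    if len(k)>3:P.append((y,k[:,0].min()))
P=np.array(P);print(P)
g=P[3:-3];print("edge yaw (deg, neg=cw)",-np.degrees(np.arctan(np.polyfit(g[:,0],g[:,1],1)[0])),cv2.minAreaRect(f[:,:2].astype(np.float32)),f[:,1].min(),f[:,1].max())
E
```

```text
(array([   1,  835,  131,   11,   13,  222,  271,    0,    0,    0,    0,
          0,   59,  154,  177, 1164,  565,   73,   26,   32,  190,  118,
          0,    0,    0,    0,    0,    0,    0]), array([0.  , 0.01, 0.02, 0.03, 0.04, 0.05, 0.06, 0.07, 0.08, 0.09, 0.1 ,
       0.11, 0.12, 0.13, 0.14, 0.15, 0.16, 0.17, 0.18, 0.19, 0.2 , 0.21,
       0.22, 0.23, 0.24, 0.25, 0.26, 0.27, 0.28, 0.29]))
[[-0.078   0.5112]
 [-0.075   0.5107]
 [-0.072   0.5108]
 [-0.069   0.5109]
 [-0.066   0.5111]
 [-0.063   0.5113]
 [-0.06    0.5115]
 [-0.057   0.5118]
 [-0.054   0.512 ]
 [-0.051   0.5122]
 [-0.048   0.5124]
 [-0.045   0.5125]
 [-0.042   0.5128]
 [-0.039   0.513 ]
 [-0.036   0.513 ]
 [-0.033   0.5133]
 [-0.03    0.5134]
 [-0.027   0.5135]
 [-0.024   0.5137]
 [-0.021   0.5139]
 [-0.018   0.5146]]
edge yaw (deg, neg=cw) -3.6120662042448073 ((0.5215933322906494, -0.04867988079786301), (0.060124721378088, 0.01909313164651394), 86.97284698486328) -0.07910000311750086 -0.018397406242057258
```

```bash
python3 -m handwheel '[[1,0,0,0.025,0],[1,0,0,0.025,0],[1,0,0,0.025,0],[1,0,0,0.015,0],[1,0,0,0.005,0]]';python3 -m handwheel '[[1,0,0,0,0],[1,0,0,0,0],[1,0,0,0.003,0],[1,0,0,0.002,0],[1,0,0,0,0]]';python3 -m handwheel '[[1,0,0,0.001,0],[1,0,0,0,0]]'
```

```text
time_s: 10.45
tcp_pos: [0.5421, -0.0517, 0.1061]
tool_rot: [[-0.999, 0.044, -0.004], [0.044, 0.999, 0.001], [0.004, 0.001, -1.0]]
force: [-0.4, -0.6, -6.3]
opening: 0.547
time_s: 10.87
tcp_pos: [0.5443, -0.0531, 0.104]
tool_rot: [[-0.999, 0.046, 0.001], [0.046, 0.999, -0.0], [-0.001, -0.0, -1.0]]
force: [0.4, -0.5, -6.2]
opening: 0.544
time_s: 11.03
tcp_pos: [0.5441, -0.0531, 0.1027]
tool_rot: [[-0.999, 0.046, 0.0], [0.046, 0.999, -0.0], [-0.0, -0.0, -1.0]]
force: [-0.4, 0.0, -4.9]
opening: 0.544
```

```bash
python3 -m handwheel '[[1,0,0,0.001,0],[1,0,0,0,0]]';python3 -m handwheel '[[1,0,0,0.001,0],[1,0,0,0,0]]';python3 -m handwheel '[[1,0,0,0.001,0],[1,0,0,0,0]]'
```

```text
time_s: 11.2
tcp_pos: [0.544, -0.0531, 0.1015]
tool_rot: [[-0.999, 0.046, -0.0], [0.046, 0.999, -0.0], [0.0, -0.0, -1.0]]
force: [0.2, -0.1, -5.8]
opening: 0.548
time_s: 11.37
tcp_pos: [0.5441, -0.053, 0.1006]
tool_rot: [[-0.999, 0.046, 0.0], [0.046, 0.999, -0.0], [-0.0, -0.0, -1.0]]
force: [0.2, -0.5, -4.1]
opening: 0.545
time_s: 11.53
tcp_pos: [0.5443, -0.053, 0.1006]
tool_rot: [[-0.999, 0.046, 0.0], [0.046, 0.999, -0.001], [-0.0, -0.001, -1.0]]
force: [-3.4, -1.2, 3.5]
opening: 0.545
```

Contact with the bed at TCP z 0.1006, as expected. I release here and rise straight up.

```bash
python3 -m handwheel '[[-1,0,0,0,0],[-1,0,0,0,0],[-1,0,0,0,0],[-1,0,0,0,0],[-1,0,0,0,0]]';python3 -m handwheel '[[-1,0,0,-0.02,0],[-1,0,0,-0.03,0],[-1,0,0,-0.03,0],[-1,0,0,-0.03,0],[-1,0,0,-0.03,0]]'; timeout 60 python3 - <<'E'
from h import *
np.set_printoptions(precision=4,suppress=True)
s=status.get_state();print(s["tcp_pos"],s["qpos"])
p=vision.snapshot("wrist");save(p,"w4")
X,u,v=cloud(p)
for lab in("top","foot"):
    z=(.128,.142) if lab=="top" else(.048,.056)
    k=X[(np.hypot(X[:,0]-.544,X[:,1]+.053)<.05)&(X[:,2]>z[0])&(X[:,2]<z[1])]
    if len(k)>5:print(lab,len(k),k[:,2].mean(),cv2.minEnclosingCircle(k[:,:2].astype(np.float32)),cv2.minAreaRect(k[:,:2].astype(np.float32)))
E
```

```text
time_s: 11.95
tcp_pos: [0.5442, -0.0529, 0.0996]
tool_rot: [[-0.999, 0.046, 0.0], [0.046, 0.999, 0.0], [-0.0, 0.0, -1.0]]
force: [-0.0, 0.3, 0.3]
opening: 0.842
time_s: 12.37
tcp_pos: [0.5439, -0.0527, 0.2409]
tool_rot: [[-0.999, 0.045, 0.0], [0.045, 0.999, 0.0], [-0.0, 0.0, -1.0]]
force: [0.8, -1.0, -0.7]
opening: 1.0
[ 0.5439 -0.0527  0.2409] [ 1.1536  0.3195 -1.311   1.6522  0.3123  1.4124  1.3305]
top 1939 0.13453047763257145 ((0.5444329380989075, -0.05291588604450226), 0.023990126326680183) ((0.5443340539932251, -0.05312259867787361), (0.0464399978518486, 0.04716997966170311), 88.04103088378906)
foot 439 0.053802489730852096 ((0.5445424318313599, -0.04827316477894783), 0.04578882455825806) ((0.5443507432937622, -0.045144207775592804), (0.07336030155420303, 0.06289812177419662), 86.43368530273438)
```

```bash
sleep 0.1
```

```text
(no output)
```

View pics/w4.png

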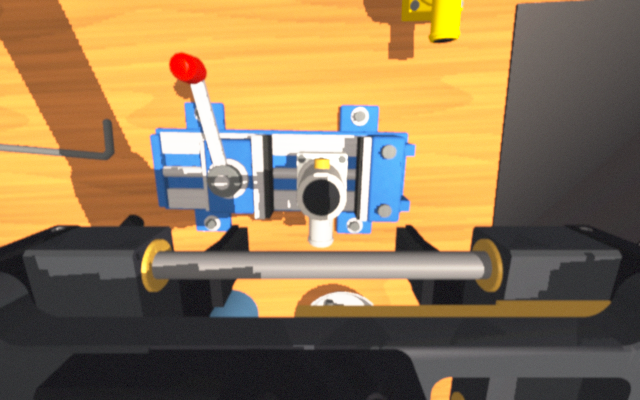

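Step 1 is done: the housing axis is at (0.5444, -0.053), upright with its top at z 0.1345. Now I turn the tool 91° so its x is along the vise's +y, shut the fingers and go behind the carriage.

```bash
python3 -m handwheel '[[1,0,0,0,0.122],[1,0,0,0,0.122],[1,0,0,0,0.122],[1,0,0,0,0.122],[1,0,0,0,0.122]]';python3 -m handwheel '[[1,0,0,0,0.122],[1,0,0,0,0.122],[1,0,0,0,0.122],[1,0,0,0,0.122],[1,0,0,0,0.122]]';python3 -m handwheel '[[1,0,0,0,0.122],[1,0,0,0,0.122],[1,0,0,0,0.122],[1,-0.03,0,0,0],[1,-0.03,0,0,0]]';python3 -m handwheel '[[1,-0.03,0,0,0],[1,-0.03,0,0,0],[1,-0.03,0,0,0],[1,-0.03,0,0,0],[1,0,0,0,0]]'; timeout 60 python3 - <<'E'
from h import *
np.set_printoptions(precision=4,suppress=True)
s=status.get_state();print(s["tcp_pos"],s["qpos"],s["opening"])
print((np.array([.532,-.237,.038])-s["tcp_pos"])@s["tool_rot"])
p=vision.snapshot("wrist");save(p,"w5")
for q in["push_face","lever_grip","housing_mid"]:
        print(q,[(round(float(d["p"]),2),np.round(d["location"],3).tolist(),w2px(p,d["location"]).astype(int).tolist()) for d in vision.place_of(q,p)][:3])
E
```

```text
time_s: 12.83
tcp_pos: [0.5441, -0.0529, 0.2394]
tool_rot: [[-0.789, 0.614, 0.0], [0.614, 0.789, -0.0], [-0.0, -0.0, -1.0]]
force: [0.7, -0.7, -0.0]
opening: 0.706
time_s: 13.25
tcp_pos: [0.5441, -0.0528, 0.2394]
tool_rot: [[-0.295, 0.956, 0.0], [0.956, 0.295, -0.0], [-0.0, 0.0, -1.0]]
force: [-0.4, -0.7, -0.7]
opening: 0.327
time_s: 13.67
tcp_pos: [0.5408, -0.111, 0.2398]
tool_rot: [[0.056, 0.998, 0.001], [0.998, -0.056, -0.0], [-0.0, 0.001, -1.0]]
force: [0.1, -0.6, -0.1]
opening: 0.02
time_s: 14.08
tcp_pos: [0.5312, -0.2412, 0.2384]
tool_rot: [[0.071, 0.997, -0.001], [0.997, -0.071, -0.003], [-0.003, -0.001, -1.0]]
force: [-0.7, -0.6, 0.4]
opening: 0.009
[ 0.5312 -0.2412  0.2384] [ 1.1395  0.2816 -0.9094  1.5746  0.2276  1.3962  0.1382] 0.008667586681285479
[0.0049 0.0007 0.2004]
push_face [(0.58, [0.531, -0.197, 0.044], [318, 141])]
lever_grip [(0.6, [0.417, -0.179, 0.088], [207, 135]), (0.31, [0.542, -0.108, 0.001], [322, 66])]
housing_mid []
```

```bash
sleep 0.1
```

```text
(no output)
```

View pics/w5.png

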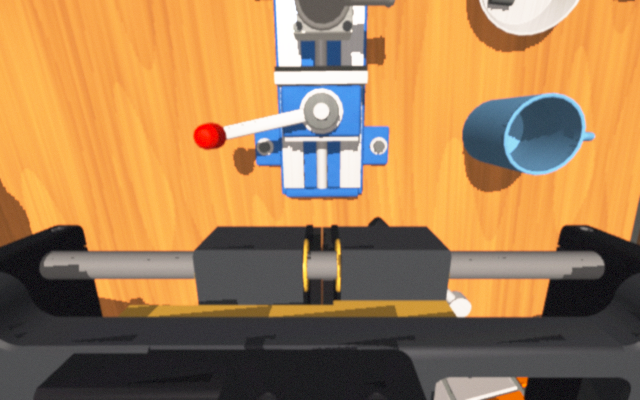

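```bash
python3 -m handwheel '[[1,0,0.015,0.03,0],[1,0,0,0.03,0],[1,0,0,0.03,0],[1,0,0,0.03,0],[1,0,0,0.03,0]]';python3 -m handwheel '[[1,0,0,0.03,0],[1,0,0,0.016,0],[1,0,0,0,0],[1,0,0,0,0]]'; timeout 60 python3 - <<'E'
from h import *
np.set_printoptions(precision=4,suppress=True)
s=status.get_state();print(s["tcp_pos"],s["qpos"],s["force"])
E
```

```text
time_s: 14.7
tcp_pos: [0.5486, -0.2314, 0.0887]
tool_rot: [[0.058, 0.998, 0.001], [0.998, -0.058, -0.0], [-0.0, 0.001, -1.0]]
force: [0.1, -0.4, -0.4]
opening: 0.007
time_s: 15.03
tcp_pos: [0.5482, -0.2317, 0.0435]
tool_rot: [[0.058, 0.998, -0.001], [0.998, -0.058, 0.001], [0.001, -0.001, -1.0]]
force: [0.2, 0.7, 0.0]
opening: 0.006
[ 0.5482 -0.2317  0.0435] [ 1.026   0.4925 -0.8293  1.7597  0.4073  1.0718 -0.0025] [0.2224 0.6903 0.0128]
```

```bash
python3 -m handwheel '[[1,0.009,0,0,0],[1,0.006,0,0,0],[1,0.003,0,0,0],[1,0.002,0,0,0],[1,0.002,0,0,0]]';python3 -m handwheel '[[1,0.003,0,0,0],[1,0.003,0,0,0],[1,0.003,0,0,0]]';python3 -m handwheel '[[1,0.003,0,0,0],[1,0.003,0,0,0],[1,0.003,0,0,0]]'
```

```text
time_s: 15.45
tcp_pos: [0.5499, -0.2113, 0.0444]
tool_rot: [[0.06, 0.998, 0.001], [0.998, -0.06, -0.001], [-0.001, 0.001, -1.0]]
force: [0.1, -0.6, 0.1]
opening: 0.008
time_s: 15.7
tcp_pos: [0.5497, -0.2067, 0.0439]
tool_rot: [[0.063, 0.998, 0.0], [0.998, -0.063, -0.006], [-0.006, 0.001, -1.0]]
force: [0.2, -10.5, 0.4]
opening: 0.009
time_s: 15.95
tcp_pos: [0.5501, -0.1996, 0.0439]
tool_rot: [[0.065, 0.998, 0.0], [0.998, -0.065, -0.007], [-0.007, 0.001, -1.0]]
force: [-0.9, -9.3, 0.3]
opening: 0.006
```

```bash
python3 -m handwheel '[[1,0.004,0,0,0],[1,0.004,0,0,0],[1,0.004,0,0,0],[1,0.004,0,0,0],[1,0.003,0,0,0]]';python3 -m handwheel '[[1,0.002,0,0,0],[1,0.002,0,0,0],[1,0.002,0,0,0]]';python3 -m handwheel '[[1,0.002,0,0,0],[1,0.002,0,0,0],[1,0.001,0,0,0]]'
```

```text
time_s: 16.37
tcp_pos: [0.5514, -0.1802, 0.0439]
tool_rot: [[0.064, 0.998, 0.0], [0.998, -0.064, -0.007], [-0.007, 0.001, -1.0]]
force: [-0.7, -9.7, 0.2]
opening: 0.007
time_s: 16.62
tcp_pos: [0.5517, -0.1744, 0.0439]
tool_rot: [[0.065, 0.998, 0.0], [0.998, -0.065, -0.007], [-0.007, 0.001, -1.0]]
force: [0.1, -9.6, 0.5]
opening: 0.002
time_s: 16.87
tcp_pos: [0.5519, -0.1707, 0.0439]
tool_rot: [[0.065, 0.998, 0.0], [0.998, -0.065, -0.009], [-0.009, 0.001, -1.0]]
force: [-0.3, -11.7, 0.5]
opening: 0.004
```

Force has risen to 11.7 N, so the housing is being dragged. I go on gently.

```bash
python3 -m handwheel '[[1,0.002,0,0,0],[1,0.002,0,0,0],[1,0.002,0,0,0],[1,0.002,0,0,0]]';python3 -m handwheel '[[1,0.001,0,0,0],[1,0.001,0,0,0]]';python3 -m handwheel '[[1,0.001,0,0,0],[1,0.001,0,0,0]]'
```

```text
time_s: 17.2
tcp_pos: [0.5524, -0.1632, 0.0439]
tool_rot: [[0.066, 0.998, 0.0], [0.998, -0.066, -0.009], [-0.009, 0.001, -1.0]]
force: [-0.8, -12.8, 1.6]
opening: 0.002
time_s: 17.37
tcp_pos: [0.5525, -0.1609, 0.0439]
tool_rot: [[0.065, 0.998, 0.0], [0.998, -0.065, -0.009], [-0.009, 0.001, -1.0]]
force: [-0.2, -11.5, 1.3]
opening: 0.007
time_s: 17.53
tcp_pos: [0.5527, -0.1592, 0.0439]
tool_rot: [[0.066, 0.998, 0.0], [0.998, -0.066, -0.009], [-0.009, 0.001, -1.0]]
force: [-0.2, -13.0, 0.4]
opening: 0.005
```

```bash
for i in 1; do :; done; python3 -m handwheel '[[1,0.001,0,0,0],[1,0.001,0,0,0]]';python3 -m handwheel '[[1,0.001,0,0,0],[1,0,0,0,0]]'
```

```text
time_s: 17.7
tcp_pos: [0.5527, -0.1585, 0.044]
tool_rot: [[0.066, 0.998, -0.0], [0.998, -0.066, -0.011], [-0.011, 0.001, -1.0]]
force: [-0.4, -15.1, -0.1]
opening: 0.006
time_s: 17.87
tcp_pos: [0.5527, -0.1581, 0.044]
tool_rot: [[0.066, 0.998, -0.0], [0.998, -0.066, -0.011], [-0.011, 0.001, -1.0]]
force: [-1.2, -16.4, 0.6]
opening: 0.006
```

```bash
python3 -m handwheel '[[1,0.001,0,0,0],[1,0,0,0,0]]';python3 -m handwheel '[[1,0.001,0,0,0],[1,0,0,0,0]]'
```

```text
time_s: 18.03
tcp_pos: [0.5528, -0.1578, 0.044]
tool_rot: [[0.067, 0.998, -0.0], [0.998, -0.067, -0.012], [-0.012, 0.001, -1.0]]
force: [-1.0, -16.1, 0.7]
opening: 0.006
time_s: 18.2
tcp_pos: [0.5527, -0.1575, 0.0439]
tool_rot: [[0.067, 0.998, -0.0], [0.998, -0.067, -0.013], [-0.013, 0.001, -1.0]]
force: [-0.7, -16.0, 0.8]
opening: 0.007
```

```bash
python3 -m handwheel '[[1,0.001,0,0,0],[1,0.001,0,0,0],[1,0,0,0,0]]';python3 -m handwheel '[[1,0.001,0,0,0],[1,0,0,0,0],[1,0,0,0,0]]'
```

```text
time_s: 18.45
tcp_pos: [0.5528, -0.1568, 0.044]
tool_rot: [[0.068, 0.998, -0.0], [0.998, -0.068, -0.015], [-0.015, 0.001, -1.0]]
force: [-1.1, -18.4, 1.1]
opening: 0.001
time_s: 18.7
tcp_pos: [0.5528, -0.1565, 0.044]
tool_rot: [[0.068, 0.998, -0.0], [0.998, -0.068, -0.015], [-0.015, 0.001, -1.0]]
force: [-0.9, -20.2, -0.6]
opening: 0.005
```

Pushing force is about 20 N and climbing, so the housing is solid with roughly 11 N on the pad. I back off and look.

```bash
python3 -m handwheel '[[1,-0.008,0,0,0],[1,-0.02,0,0,0],[1,-0.025,0,-0.01,0],[1,0,0,-0.035,0],[1,0,0,-0.035,0]]';python3 -m handwheel '[[1,0,0,-0.035,0],[1,0,0,-0.035,0],[1,0,0,0,0]]'; timeout 60 python3 - <<'E'
from h import *
np.set_printoptions(precision=4,suppress=True)
s=status.get_state();print(s["tcp_pos"],s["qpos"],s["force"],s["tool_rot"])
p=vision.snapshot("wrist");save(p,"w6")
for q in["push_face","lever_grip","housing_mid","neck_end"]:
        print(q,[(round(float(d["p"]),2),np.round(d["location"],3).tolist(),w2px(p,d["location"]).astype(int).tolist()) for d in vision.place_of(q,p)][:3])
X,u,v=cloud(p)
g=X[(np.hypot(X[:,0]-.42,X[:,1]+.14)<.06)&(X[:,2]>.095)&(X[:,2]<.112)]
print("grip top",len(g),cv2.minEnclosingCircle(g[:,:2].astype(np.float32)),g[:,2].mean())
h=X[(abs(X[:,0]-.54)<.04)&(abs(X[:,1]+.115)<.03)&(X[:,2]>.078)&(X[:,2]<.09)]
print("hub",len(h),h.mean(0),cv2.minEnclosingCircle(h[:,:2].astype(np.float32)))
t=X[(np.hypot(X[:,0]-.545,X[:,1]+.04)<.05)&(X[:,2]>.128)&(X[:,2]<.142)]
if len(t):print("house top",len(t),cv2.minEnclosingCircle(t[:,:2].astype(np.float32)))
E
```

```text
time_s: 19.12
tcp_pos: [0.5483, -0.1984, 0.1227]
tool_rot: [[0.065, 0.998, -0.004], [0.998, -0.065, 0.002], [0.002, -0.004, -1.0]]
force: [0.7, -0.4, 0.4]
opening: 0.005
time_s: 19.37
tcp_pos: [0.5544, -0.1969, 0.2009]
tool_rot: [[0.061, 0.998, 0.01], [0.998, -0.061, -0.004], [-0.004, 0.011, -1.0]]
force: [2.1, -0.4, 0.6]
opening: 0.001
[ 0.5544 -0.1969  0.2009] [ 1.0651  0.3145 -0.925   1.6257  0.2605  1.3196  0.0399] [ 2.054  -0.3877  0.5598] [[ 0.0611  0.9981  0.0105]
 [ 0.9981 -0.0611 -0.0043]
 [-0.0037  0.0107 -0.9999]]
push_face [(0.72, [0.536, -0.149, 0.042], [300, 142])]
lever_grip [(0.87, [0.42, -0.135, 0.085], [170, 138])]
housing_mid [(0.91, [0.548, -0.039, 0.08], [300, 13])]
neck_end [(0.62, [0.612, -0.04, 0.081], [376, 10])]
grip top 773 ((0.4231749475002289, -0.12991558015346527), 0.013110315427184105) 0.10419395104699154
hub 1323 [ 0.5379 -0.113   0.0803] ((0.528741180896759, -0.1165921688079834), 0.029405593872070312)
house top 1335 ((0.5457249879837036, -0.04742281138896942), 0.022118639200925827)
```

```bash
sleep 0.1
```

```text
(no output)
```

View pics/w6.png

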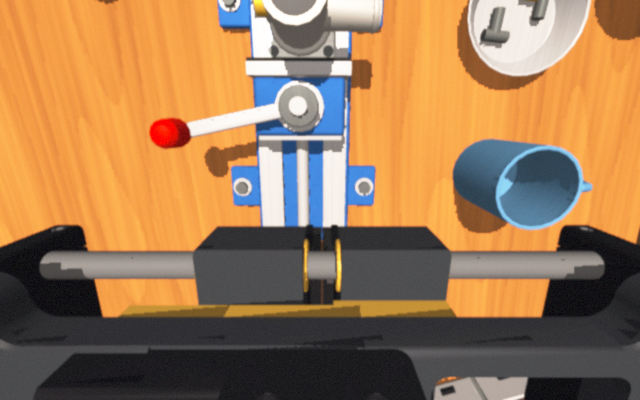

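The picture shows the pad (298,67) against the housing foot and the lever still open, with its grip at (170,132). From depth the grip is at (0.422,-0.131) and the pivot about (0.539,-0.116), so the lever is at about 0.19 rad. I'll push the grip along its arc with the shut fingers, starting from the grip's +y side.

```bash
python3 -m handwheel '[[1,0.019,-0.0275,0,0],[1,0.019,-0.0275,0,0],[1,0.019,-0.0275,0,0],[1,0.019,-0.0275,0,0],[1,0.019,-0.0275,0,0]]';python3 -m handwheel '[[1,0,0,0,-0.097],[1,0,0,0,-0.097],[1,0,0,0,0],[1,0,0,0,0]]'; timeout 60 python3 - <<'E'
from h import *
np.set_printoptions(precision=4,suppress=True)
s=status.get_state();print(s["tcp_pos"],s["qpos"],s["force"],s["tool_rot"])
print((np.array([.423,-.094,.08])-s["tcp_pos"])@s["tool_rot"])
for n in("top","side"):
    p=vision.snapshot(n);save(p,n+"7")
    print([(round(float(d["p"]),2),np.round(d["location"],3).tolist()) for d in vision.place_of("lever_grip",p)][:2])
E
```

```text
time_s: 20.03
tcp_pos: [0.4167, -0.0921, 0.1916]
tool_rot: [[0.061, 0.998, -0.002], [0.998, -0.061, 0.003], [0.003, -0.003, -1.0]]
force: [-0.3, -0.3, 0.9]
opening: 0.005
time_s: 20.37
tcp_pos: [0.4182, -0.0933, 0.1928]
tool_rot: [[-0.13, 0.992, -0.001], [0.992, 0.13, 0.001], [0.001, -0.001, -1.0]]
force: [-0.1, 0.4, -0.1]
opening: 0.004
[ 0.4182 -0.0933  0.1928] [ 1.2039 -0.177  -0.935   1.9765 -0.149   1.2755  0.4505] [-0.0501  0.4374 -0.0924] [[-0.1299  0.9915 -0.0013]
 [ 0.9915  0.1299  0.0007]
 [ 0.0009 -0.0012 -1.    ]]
[-0.0014  0.0048  0.1128]
[(0.7, [0.76, 0.254, 0.003])]
[(0.58, [0.422, -0.134, 0.088]), (0.17, [0.422, 0.471, 0.004])]
```

```bash
sleep 0.1
```

```text
(no output)
```

View pics/side7.png

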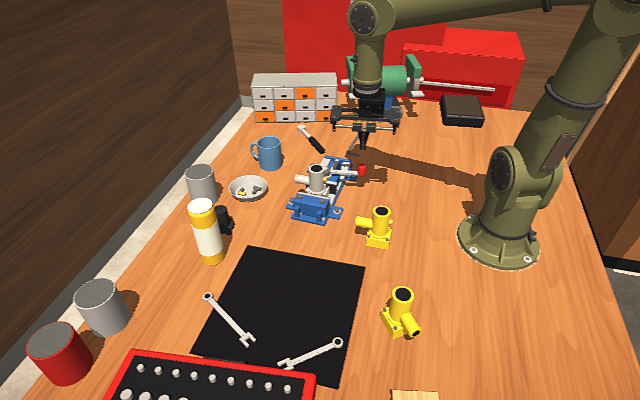

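```bash
python3 -m handwheel '[[1,0,0.005,0.03,0],[1,0,0,0.03,0],[1,0,0,0.03,0],[1,0,0,0.022,0],[1,0,0,0,0]]';python3 -m handwheel '[[1,0,0,0,0],[1,-0.006,0,0,0],[1,-0.004,0,0,0],[1,-0.003,0,0,0]]'; timeout 60 python3 - <<'E'
from h import *
np.set_printoptions(precision=4,suppress=True)
s=status.get_state();print(s["tcp_pos"],s["qpos"],s["force"],s["tool_rot"])
E
```

```text
time_s: 20.98
tcp_pos: [0.4204, -0.0913, 0.0775]
tool_rot: [[-0.132, 0.991, -0.007], [0.991, 0.132, 0.006], [0.007, -0.006, -1.0]]
force: [-1.3, 0.0, 1.0]
opening: 0.007
time_s: 21.32
tcp_pos: [0.4268, -0.1067, 0.083]
tool_rot: [[-0.131, 0.991, 0.002], [0.991, 0.131, -0.001], [-0.002, 0.002, -1.0]]
force: [0.0, 4.0, 1.5]
opening: 0.005
[ 0.4268 -0.1067  0.083 ] [ 1.2018  0.0488 -1.0205  2.0876  0.0495  1.0265  0.2879] [0.0157 3.9841 1.5082] [[-0.1313  0.9913  0.0023]
 [ 0.9913  0.1313 -0.0013]
 [-0.0016  0.0021 -1.    ]]
```

```bash
python3 -m handwheel '[[1,-0.0088,-0.0016,0,-0.08],[1,-0.0088,-0.0016,0,-0.08],[1,-0.0088,-0.0016,0,-0.08],[1,-0.0088,-0.0016,0,-0.08]]'; cat > lv.py <<'E'
from h import *
np.set_printoptions(precision=4,suppress=True)
s=status.get_state();R=np.array(s["tool_rot"]);d=np.array(s["tcp_pos"])-[.539,-.116,0]
print(s["time_s"],s["tcp_pos"],s["force"],"tool-frame force",np.array(s["force"])@R,"rho",-(d@R)[1],"off",(d@R)[0],"lever angle if normal",np.arctan2(R[1,0],R[0,0])-np.pi/2+np.radians(3.5), "q",s["qpos"])
E
python3 lv.py
```

```text
time_s: 21.65
tcp_pos: [0.429, -0.1415, 0.0827]
tool_rot: [[-0.441, 0.898, 0.002], [0.898, 0.441, -0.001], [-0.001, 0.001, -1.0]]
force: [0.4, 2.5, 0.9]
opening: 0.005
21.65 [ 0.429  -0.1415  0.0827] [0.4427 2.5133 0.9069] tool-frame force [ 2.0598  1.5063 -0.9076] rho 0.1099263763243904 off 0.025475928510736427 lever angle if normal 0.5175512305600105 q [ 1.246   0.0914 -1.0068  2.0622  0.0903  1.0306  0.6511]
```

Tracking is as planned, with 2–3 N tangential at a lever angle of about 0.5. I continue.

```bash
python3 -m handwheel '[[1,-0.0088,-0.0016,0,-0.08],[1,-0.0088,-0.0016,0,-0.08],[1,-0.0088,-0.0016,0,-0.08],[1,-0.0088,-0.0016,0,-0.08]]'; python3 lv.py;  python3 -m handwheel '[[1,-0.0088,-0.0016,0,-0.08],[1,-0.0088,-0.0016,0,-0.08],[1,-0.0088,-0.0016,0,-0.08]]'; python3 lv.py
```

```text
time_s: 21.98
tcp_pos: [0.4421, -0.1746, 0.0825]
tool_rot: [[-0.7, 0.714, 0.0], [0.714, 0.7, -0.0], [-0.001, -0.0, -1.0]]
force: [-0.2, 2.4, 1.1]
opening: 0.005
21.9833 [ 0.4421 -0.1746  0.0825] [-0.1574  2.4049  1.126 ] tool-frame force [ 1.8259  1.5721 -1.1272] rho 0.11023381758389553 off 0.025965058277336386 lever angle if normal 0.8371706301402659 q [ 1.2726  0.1735 -1.0073  2.0096  0.17    1.0446  0.9623]
time_s: 22.23
tcp_pos: [0.4584, -0.1959, 0.0824]
tool_rot: [[-0.85, 0.527, -0.001], [0.527, 0.85, -0.001], [0.0, -0.001, -1.0]]
force: [-1.0, 2.7, 2.4]
opening: 0.004
22.2333 [ 0.4584 -0.1959  0.0824] [-0.9614  2.6882  2.4148] tool-frame force [ 2.2342  1.7758 -2.4159] rho 0.11039460101977827 off 0.026384471227953205 lever angle if normal 1.0767519617632713 q [ 1.2775  0.2505 -1.0153  1.9571  0.2443  1.0637  1.1715]
```

```bash
python3 -m handwheel '[[1,-0.0088,-0.0016,0,-0.08],[1,-0.0088,-0.0016,0,-0.08],[1,-0.0088,-0.0016,0,-0.08]]'; python3 lv.py;  python3 -m handwheel '[[1,-0.0066,-0.0012,0,-0.06],[1,-0.0066,-0.0012,0,-0.06]]'; python3 lv.py
```

```text
time_s: 22.48
tcp_pos: [0.4794, -0.2127, 0.0823]
tool_rot: [[-0.951, 0.31, -0.001], [0.31, 0.951, -0.001], [0.001, -0.001, -1.0]]
force: [-2.0, 0.4, 1.9]
opening: 0.004
22.4833 [ 0.4794 -0.2127  0.0823] [-1.994   0.3803  1.9289] tool-frame force [ 2.0152 -0.2598 -1.9269] rho 0.11049336862876698 off 0.026749287724857126 lever angle if normal 1.3163708123092486 q [ 1.2682  0.3331 -1.0272  1.8971  0.3226  1.0904  1.368 ]
time_s: 22.65
tcp_pos: [0.4912, -0.2191, 0.0823]
tool_rot: [[-0.981, 0.195, -0.001], [0.195, 0.981, -0.001], [0.001, -0.002, -1.0]]
force: [-3.3, 0.3, 2.6]
opening: 0.001
22.65 [ 0.4912 -0.2191  0.0823] [-3.3245  0.3355  2.5524] tool-frame force [ 3.3287 -0.3247 -2.5482] rho 0.11052526307055004 off 0.02678301853932095 lever angle if normal 1.4351373348179213 q [ 1.2584  0.3748 -1.0341  1.8654  0.3614  1.106   1.4624]
```

```bash
python3 -m handwheel '[[1,-0.005,-0.001,0,-0.04],[1,-0.005,-0.001,0,-0.02],[1,0,0,0,0]]'; python3 lv.py;  python3 -m handwheel '[[1,-0.003,0,0,0],[1,-0.003,0,0,0],[1,0,0,0,0]]'; python3 lv.py
```

```text
time_s: 22.9
tcp_pos: [0.4999, -0.2226, 0.0819]
tool_rot: [[-0.99, 0.139, -0.003], [0.139, 0.99, -0.001], [0.003, -0.001, -1.0]]
force: [-4.8, -0.5, 2.5]
opening: 0.008
22.9 [ 0.4999 -0.2226  0.0819] [-4.7841 -0.4662  2.4996] tool-frame force [ 4.6815 -1.1286 -2.4827] rho 0.11109183210887624 off 0.024155216827156916 lever angle if normal 1.4926435391320896 q [ 1.2445  0.4035 -1.0333  1.8416  0.386   1.1189  1.5035]
time_s: 23.15
tcp_pos: [0.5005, -0.2229, 0.0815]
tool_rot: [[-0.99, 0.14, -0.016], [0.14, 0.99, -0.001], [0.016, -0.003, -1.0]]
force: [-20.0, 2.6, 16.0]
opening: 0.005
23.15 [ 0.5005 -0.2229  0.0815] [-20.0381   2.6074  15.9581] tool-frame force [ 20.4522  -0.275  -15.6403] rho 0.11148861132622478 off 0.024413299652812536 lever angle if normal 1.491015468073918 q [ 1.2304  0.414  -1.0262  1.8306  0.3942  1.1347  1.4945]
```

The force jumped to 20 N with no further motion, so the lever is at its end stop. I back off, rise, move aside and check.

```bash
python3 -m handwheel '[[1,0.008,0,0,0],[1,0.015,0,0,0],[1,0.015,0,-0.02,0],[1,0,0,-0.035,0],[1,0,0,-0.035,0]]';python3 -m handwheel '[[1,0,-0.03,-0.03,0],[1,0,-0.03,-0.02,0],[1,0,-0.03,0,0],[1,0,-0.03,0,0],[1,0,0,0,0]]'; cat > chk.py <<'E'
from h import *
np.set_printoptions(precision=4,suppress=True)
s=status.get_state();print(s["time_s"],s["tcp_pos"],s["force"])
for n in("wrist","top","side"):
    p=vision.snapshot(n);save(p,n+"8")
    for q in["lever_grip","push_face","housing_mid","neck_end"]:
        print(n,q,[(round(float(d["p"]),2),np.round(d["location"],3).tolist()) for d in vision.place_of(q,p)][:3])
    X,u,v=cloud(p)
    g=X[(np.hypot(X[:,0]-.5235,X[:,1]+.23)<.04)&(X[:,2]>.097)&(X[:,2]<.112)]
    if len(g)>5:
        c=np.array(cv2.minEnclosingCircle(g[:,:2].astype(np.float32))[0]);d=c-[.539,-.116];print("grip",len(g),c,"angle",np.arctan2(d[1],d[0])%(2*np.pi)-np.pi+np.radians(3.5))
    t=X[(np.hypot(X[:,0]-.545,X[:,1]+.04)<.045)&(X[:,2]>.128)&(X[:,2]<.14)]
    if len(t)>20:
        print("house top",len(t),t[:,2].mean(),cv2.minEnclosingCircle(t[:,:2].astype(np.float32)));A=np.c_[t[:,:2],np.ones(len(t))];print("tilt",np.linalg.lstsq(A,t[:,2],rcond=None)[0])
E
timeout 100 python3 chk.py
```

```text
time_s: 23.57
tcp_pos: [0.4681, -0.217, 0.1722]
tool_rot: [[-0.99, 0.138, -0.001], [0.138, 0.99, 0.0], [0.001, -0.0, -1.0]]
force: [1.2, -2.0, 0.1]
opening: 0.005
time_s: 23.98
tcp_pos: [0.4505, -0.3439, 0.2216]
tool_rot: [[-0.989, 0.148, 0.001], [0.148, 0.989, -0.004], [-0.002, -0.004, -1.0]]
force: [-0.2, 0.1, -0.4]
opening: 0.007
23.9833 [ 0.4505 -0.3439  0.2216] [-0.235   0.0561 -0.4425]
wrist lever_grip [(0.7, [0.525, -0.235, 0.084])]
wrist push_face [(0.86, [0.535, -0.151, 0.042])]
wrist housing_mid [(0.79, [0.546, -0.038, 0.076])]
wrist neck_end [(0.4, [0.54, -0.109, -0.001])]
grip 129 [ 0.5178 -0.2294] angle 1.446712689382409
top lever_grip [(0.81, [0.525, -0.236, 0.087])]
top push_face [(0.61, [0.539, -0.147, 0.04])]
top housing_mid [(0.72, [0.545, -0.041, 0.079]), (0.71, [0.246, 0.344, 0.056]), (0.66, [0.328, 0.085, 0.052])]
top neck_end [(0.92, [0.208, 0.402, 0.06]), (0.74, [0.398, 0.086, 0.065]), (0.67, [0.611, -0.041, 0.085])]
grip 89 [ 0.5238 -0.2327] angle 1.502423714502376
house top 309 0.13432251420377697 ((0.5467826128005981, -0.03933382406830788), 0.02391846664249897)
tilt [ 0.0059 -0.0172  0.1304]
side lever_grip [(0.6, [0.524, -0.232, 0.09])]
side push_face [(0.55, [0.534, -0.15, 0.044]), (0.21, [0.643, 0.428, 0.002])]
side housing_mid [(0.91, [0.249, 0.344, 0.056]), (0.84, [0.542, -0.038, 0.075]), (0.81, [0.332, 0.086, 0.053])]
side neck_end [(0.94, [0.612, -0.043, 0.077]), (0.87, [0.401, 0.085, 0.061]), (0.66, [0.208, 0.399, 0.061])]
grip 36 [ 0.524  -0.2306] angle 1.5012996758426242
house top 145 0.1344483916008358 ((0.5497384071350098, -0.03708899766206741), 0.02639828436076641)
tilt [ 0.0066 -0.0403  0.1294]
```

```bash
sleep 0.1
```

```text
(no output)
```

View pics/top8.png

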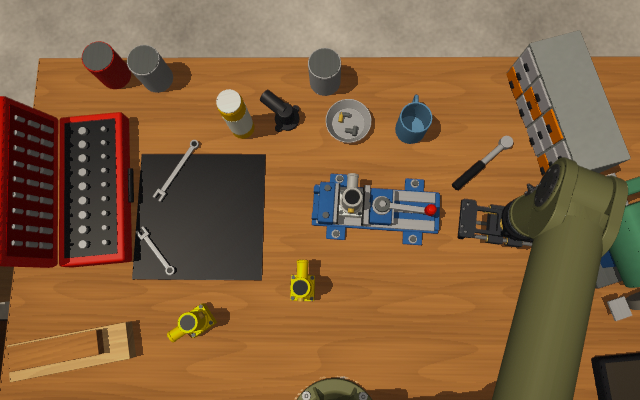

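View pics/wrist8.png

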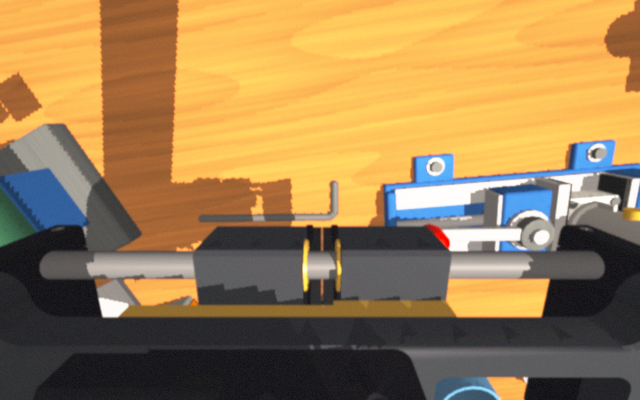

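```bash
timeout 100 python3 - <<'E'
from h import *
p=vision.snapshot("top");X,u,v=cloud(p)
n=X[(X[:,0]>.575)&(X[:,0]<.617)&(abs(X[:,1]+.042)<.03)&(X[:,2]>.085)&(X[:,2]<.105)]
P=[(x,(k:=n[abs(n[:,0]-x)<.002,1]).min()/2+k.max()/2) for x in np.arange(.577,.615,.004) if (abs(n[:,0]-x)<.002).sum()>3]
P=np.array(P);print("neck yaw",np.degrees(np.arctan(np.polyfit(P[:,0],P[:,1],1)[0])),"via axis",np.degrees(np.arctan2(P[:,1].mean()+.0393,P[:,0].mean()-.5465)))
for q,o in dict(mug=[.762,-.206],elbow=[.793,.131],parts_dish=[.773,-.033],ratchet=[.67,-.4],hex_key=[.498,-.424],spray_can=[.763,.254]).items():
    L=vision.place_of(q,p)
    if L: print(q,1000*np.linalg.norm(np.array(L[0]["location"])[:2]-o))
print(r.hand_in())
E
```

```text
neck yaw -2.245116706092263 via axis -3.5567319862289906
mug 3.423448553724719
elbow 3.324154027718957
ratchet 4.310452412450484
spray_can 1.9235384061671505
the job is handed in; nothing more can be done
None
```

I stood the grey housing on the vise bed and pushed the sliding jaw up until it came solid. I then swung the cam lever to its end stop and let go. The job is handed in at about 24 s of the 64 s; no verdict comes back.

- **Housing on the bed:** it is upright, with the top at z 0.134 as expected. Its axis is at about (0.546, -0.039), within about 2 mm of the vise's centre line.
- **Coming solid:** the push took about 9.5 N with the carriage free and 11.5–13 N while dragging the housing. It then climbed to about 20 N once solid, which I take as roughly 11 N on the pad. The lever was still open, at about 0.19 rad.
- **Lever:** the force rose to 20 N with no more motion. The top and side cameras both put it at 1.50 rad. The wrist view gave 1.45 rad, but it was partly hidden.
- **Flats to the jaws:** the vise yaw is about -3.5°. The housing measured -3.6° by one method and -2.2° by a coarser one, both within the 3.4° allowed.
- **Bystanders:** mug, elbow, ratchet and spray can are within 5 mm of where they started. The network did not report the dish and hex key in the last check, and I did not measure the spanners. All four look unmoved in the pictures.
- **Not measured:** the final clamp force on each jaw. I infer it from the push force and from the carriage not sliding back.

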